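# Seat the holed board on its peg

### The job

Two wooden paddle boards are parked on the ledges of the board rest. Take the one with the wide round hole by its handle and slide it sideways, keeping it low over the rest, until its hole sits over the steel peg, then let it drop so that it lies flat in the sunken bed with the peg through the hole. Leave the other board where it is.

Things in the scene. Friction and masses are not known exactly. Their poses are not given: they have to be found in the camera images.
- wide_hole (a point): Centre (half-way up) of the 44 mm round hole in the loose wooden paddle board with the WIDE hole. Board 10 mm thick, 0.11-0.22 kg; blade 110 mm (its x) by 96 mm (its y), hole mid-blade; z up. A handle 34 mm wide runs from the blade 92 mm towards -x, roughly to the robot. It starts flat on the left or right ledge of the rest, underside 44 mm above the worktop, the handle overhanging in front.
- wide_handle (a point): Grip point on the handle of the wide-holed board: 100 mm from the hole's centre along the board's -x, on the handle's centre line, half-way through its 10 mm thickness; pinch across the 34 mm width (board's y). Axes as the board's.
- peg_tip (a point): Top of the fixed steel peg (20 mm thick, 14 mm tall) amid the fixed board rest, 38 mm above the worktop. Axes are the rest's: x away from the robot (126 mm deep), y along it (350 mm), z up. The sunken bed round it is 130 mm wide in y, open in front and behind, floor 24 mm above the worktop. A ledge either side, 110 mm wide, top at 44 mm. A seated board's handle points to -x, out over the front.
- narrow_hole (a point): Centre (half-way up) of the hole of the other loose paddle board, of the same size, wood and axes, but with only a small 12 mm hole, which the peg cannot enter. It is parked on the other ledge and stays there.

How it is judged:
At the end, for the whole second after the job is handed in: The wide-holed board lies flat (within 5 degrees) on the floor of the sunken bed with the peg through its hole (hole centre within 16 mm of the peg's axis, and no more than 34 mm above the worktop); the other board is within 30 mm of where it lay (horizontal distance between wide_hole and peg_tip below 0.016 m and height (world z) of wide_hole below 0.034 m and angle between wide_hole's own z axis and vertical below 0.09 rad and distance of narrow_hole from where it was at the start of the episode below 0.03 m); the robot touches nothing.
It fails at once if the wide-holed board is lifted high instead of slid low over the rest (hole centre more than 120 mm above the worktop) (height (world z) of wide_hole above 0.12 m).
It fails at once if the other board is moved by more than 40 mm (distance of narrow_hole from where it was at the start of the episode above 0.04 m).
It also fails if it takes over 34 s, if anything falls off the work surface, if the arm or the gripper's body presses on something with over 40 N, if the wrist force passes 120 N, or if a joint passes its speed limit or range.

### The arm

A 6-joint arm with a two-finger parallel gripper is mounted at the origin on a cart in front of the work surface, level with it; the furniture and walls round the work are solid. World frame = base frame: x ahead of the robot, y to its left, z up, the work surface at z = 0. Lengths are in m, angles in rad, forces in N, time in s.
With the tool pointing down it reaches from about 0.25 to 0.775 m from the base axis. Payload 4 kg.
Tool frame: the origin (TCP) lies on the centre line of the jaws, within the pads' length; the fingertips stand 8 mm ahead of it and the grasp point (between the pads) lies 11 mm behind it; z points along the fingers, y is the line along which they close (so a half turn about z gives the same grasp; the last joint's range is limited). The gripper opens to 85 mm and grips with 20 to 120 N. Pads are 22 mm wide; open, the fingers measure 114 mm over their backs; the gripper's body (76 mm by 85 mm) begins 54 mm behind the grasp point. The pads swing forward as they close: fully open they stand 13 mm farther back than shut.
Start: joints at [1.207, 0.087, 1.371, -0, 1.684, -0.103], TCP at [0.142, 0.531, 0.239] pointing down, gripper open.
Joint ranges: [-3.1, 3.1], [-0.76, 2.03], [0.27, 2.55], [-1.08, 4.22], [0.17, 2.65], [-2.57, 2.57]. Speed limits (rad/s): [2.79, 2.79, 3.14, 3.14, 3.14, 3.14].

### API

Orientations are given as [roll, pitch, yaw] about the fixed x, y, z axes, in that order (R = Rz(yaw) Ry(pitch) Rx(roll)).
In Python, from cell import r, vision, job gives the robot as it stands. The module is installed in compiled form; this text tells all that it offers.
- The arm moves only by the shell command python3 -m jog 'ROWS' [FORCE]. ROWS is JSON, one flat list of numbers, 7 for each row, row after row: the turn, a rotation vector about the world's x, y, z in degrees, then the shift along the world's x, y, z in m, then the gripper's target within -1 to 1 (shut at 1, half-way at 0, fully open at -1). In form: [ax, ay, az, x, y, z, claw, ax, ay, az, x, y, z, claw, ...]. A call has 1 to 10 rows; each row is the pose to reach, as a shift and turn from the pose commanded when the call began; what a row does not reach only later rows make up. A row lasts 1/10 s, in which the tool goes at most 50 mm and 8.59 degrees, less where a joint would pass 70% of its speed; a pose out of reach is approached as far as the arm can. A call with a gripper value outside its range is refused whole. The fingers move at their own pace and stop on an object; FORCE is the grip in N (left out, the last holds). Time passes only in rows, so rows that repeat a pose let the fingers close. It gives the time, the measured TCP pose, the force, the opening and the grip force at its end, in the units of the state.
- r.state(): the state, without advancing time (a new reading comes with each control period).
- vision.get_image(name): name is "scene" or "top" or "wrist"; returns the picture (420x560x3 uint8, blue, green, red); there is no depth.
- vision.camera_model(name): a dict with "fx", "fy", "cx", "cy" (pixels), "eye" and "rotation" of the camera in the world; the wrist camera has in their place "T_tool_cam" (4x4, takes a point from camera to tool coordinates, whose origin is the TCP and whose axes are the flange's). Camera axes: x right, y down, z forward; pixel columns grow to the right and rows downward; lengths in m; the calibration is good to about 2 mm. A picture is of the moment at which its call begins: read the wrist's pose just before it. camera_model takes no time and is no camera call.
- job.close_job(): hands the job in; it is judged then, once.
The state is a dict: "clock": time; "q": joint angles; "qvel": joint speeds; "joint_torque": joint torques, N m; "tool_pos": TCP position; "tool_rot": TCP orientation; "ft_force": force on the tool from outside, world axes, zero at the start; "torque": the same for the moment, N m; "opening": opening from 0.0 (shut) to 1.0 (fully open); "finger_force": force on a finger pad.
Only numpy, scipy, OpenCV 4.12 (cv2) and the standard library are available. Lean on these libraries where they do the work, as an engineer would, in place of code of your own. Each camera call takes 0.05 s, during which the arm holds its last target. There are 200 camera calls.

## Working session

There is one attempt and no reset: what is moved stays moved. The work goes in short steps, Python scripts to look and compute and a shell command to move; the robot and the scene stay as the last step left them, time stands still between calls to the robot, and variables do not carry over. Pictures are saved under pics/ and viewed, at most 10 in all, crops included, and the job is handed in when it is done.

```bash
mkdir -p pics; python3 - <<'E'
from cell import r,vision
import cv2
for n in("top","scene"):
    cv2.imwrite(f"pics/{n}0.png",vision.get_image(n)); print(n,vision.camera_model(n))
s=r.state();print(s["clock"],s["tool_pos"],s["tool_rot"],s["opening"])
E
```

```text
top {'fx': 516.6591565985785, 'fy': 516.6591565985785, 'cx': 281.30197483206115, 'cy': 207.58686327671097, 'eye': array([0.41270401, 0.00621484, 0.92219721]), 'rotation': array([-3.00638821, -0.00430378, -1.56214757])}
scene {'fx': 409.77245902051504, 'fy': 409.77245902051504, 'cx': 283.9939204890806, 'cy': 202.5271349063006, 'eye': array([ 0.10513538, -0.33036033,  0.7261904 ]), 'rotation': array([-2.44412612e+00, -4.81717960e-04, -8.83741142e-01])}
0.1 [0.1416696  0.53099321 0.23823605] [-3.13956669e+00 -2.34463306e-04  2.88078570e+00] 1.0005270685130991
```

View pics/top0.png

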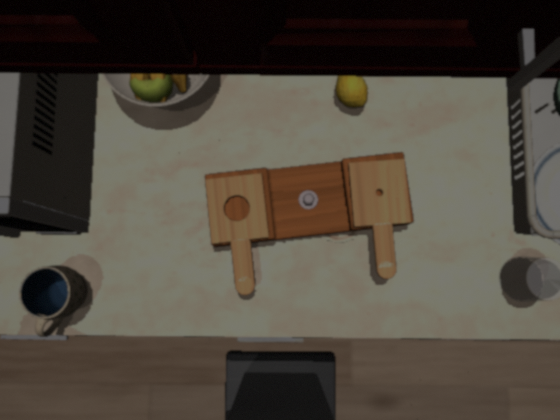

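The wide hole is at about (237,208), the peg at (308,200), the narrow hole at (380,192), and the wide board's handle end at (244,290). I'll enlarge this to refine the positions.

```bash
cat > h.py <<'E'
import numpy as np
from cell import r,vision
from scipy.spatial.transform import Rotation as R
def ray(n,uv,z):
    m=vision.camera_model(n);e=np.array(m["eye"]);M=R.from_euler("xyz",m["rotation"]).as_matrix()
    d=M@np.array([(uv[0]-m["cx"])/m["fx"],(uv[1]-m["cy"])/m["fy"],1]);return e+d*(z-e[2])/d[2]
E
python3 - <<'E'
from h import *
import cv2
a=cv2.imread("pics/top0.png")[145:300,200:415]
a=cv2.convertScaleAbs(a,alpha=1.5)
cv2.imwrite("pics/crop0.png",cv2.resize(a,None,fx=3.6,fy=3.6,interpolation=cv2.INTER_CUBIC))
for n,uv,z in(("hole",(237,208),.054),("hend",(244,290),.054),("peg",(308,200),.038),("nar",(380,192),.054)):print(n,ray("top",uv,z))
E
```

```text
hole [0.52943749 0.07858681 0.054     ]
hend [0.39225768 0.06420204 0.054     ]
peg [ 0.5466948  -0.04264824  0.038     ]
nar [ 0.55919942 -0.16447443  0.054     ]
```

View pics/crop0.png

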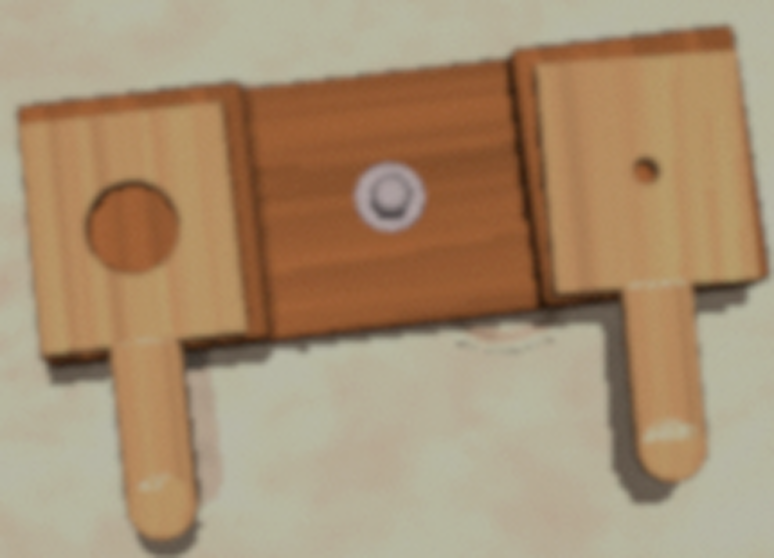

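The crop puts the wide hole at crop (132,226), the peg at (390,195), and the handle axis running from (148,340) to (162,510). Next I'll work out the world poses.

```bash
python3 - <<'E'
from h import *
f=lambda u,v,z:ray("top",(200+(u+.5)/3.6-.5,145+(v+.5)/3.6-.5),z)
an=lambda a,b:np.degrees(np.arctan2(*(b-a)[[1,0]]))
h=f(132,226,.054);print("hole",h,"peg",f(390,192,.038),f(390,197,.024),"nar",f(645,170,.054))
print("board yaw",an(f(43,357,.054),f(20,122,.054)),an(f(246,333,.054),f(220,100,.054)),an(f(162,510,.054),h),an(f(45,360,.044),f(20,103,.044)))
print("rest yaw",an(f(733,27,.044),f(20,103,.044))-90,an(f(765,280,.044),f(45,360,.044))-90)
y=np.radians(np.mean([an(f(43,357,.054),f(20,122,.054)),an(f(246,333,.054),f(220,100,.054)),an(f(162,510,.054),h)]))
print(y,"grip",h[:2]-.1*np.array([np.cos(y),np.sin(y)]))
s=r.state();print(s["tool_pos"],s["tool_rot"],np.degrees(s["tool_rot"][2]))
print(vision.camera_model("wrist")["T_tool_cam"])
E
```

```text
hole [0.53042442 0.07978381 0.054     ] peg [ 0.55024585 -0.04259415  0.038     ] [ 0.54995217 -0.04337114  0.024     ] nar [ 0.55942027 -0.16244116  0.054     ]
board yaw 7.114003708640176 7.050096839991544 7.133155272061956 7.073338363180586
rest yaw 6.758013805547563 6.864034230395816
0.12390241190354391 grip [0.43119103 0.06742524]
[0.1416696  0.53099321 0.23823605] [-3.13956669e+00 -2.34463306e-04  2.88078570e+00] 165.05686224112384
[[ 5.60967398e-04 -9.58384167e-01 -2.85481127e-01  7.33017096e-02]
 [ 9.99999489e-01  2.97666321e-04  9.65697541e-04  4.08088910e-05]
 [-8.40531116e-04 -2.85481523e-01  9.58383845e-01 -1.33990842e-01]
 [ 0.00000000e+00  0.00000000e+00  0.00000000e+00  1.00000000e+00]]
```

View pics/scene0.png

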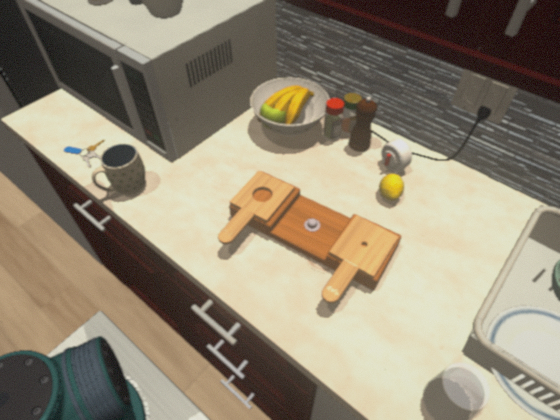

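The rest yaw is 6.8° and the board yaw about 7.1°. The peg is at (0.550,-0.043), the hole at (0.530,0.080) and the grip point at (0.431,0.067). I'll move above the grip point first.

```bash
python3 -m jog '[0,0,5,0.03,-0.04,0,-1, 0,0,10,0.06,-0.09,0,-1, 0,0,15,0.085,-0.135,0,-1, 0,0,20,0.11,-0.18,0,-1, 0,0,22,0.14,-0.22,0,-1, 0,0,22,0.165,-0.265,0,-1, 0,0,22,0.19,-0.31,0,-1, 0,0,22,0.22,-0.35,0,-1, 0,0,22,0.245,-0.39,0,-1, 0,0,22,0.27,-0.43,-0.01,-1]' 80 && python3 -m jog '[0,0,0,0.02,-0.034,-0.04,-1, 0,0,0,0.02,-0.034,-0.08,-1, 0,0,0,0.02,-0.034,-0.11,-1, 0,0,0,0.02,-0.034,-0.11,-1, 0,0,0,0.02,-0.034,-0.11,-1, 0,0,0,0.02,-0.034,-0.11,-1]'
python3 - <<'E'
from h import *
import cv2
s=r.state();print(s["clock"],s["tool_pos"],np.degrees(s["tool_rot"]),s["q"])
cv2.imwrite("pics/w1.png",vision.get_image("wrist"))
m=vision.camera_model("wrist");T=np.eye(4);T[:3,:3]=R.from_euler("xyz",s["tool_rot"]).as_matrix();T[:3,3]=s["tool_pos"]
C=np.linalg.inv(T@m["T_tool_cam"])
y=.1239
for n,p in(("hole",[.5304,.0798,.054]),("grip",[.4312,.0674,.054]),("peg",[.550,-.043,.038])):
    c=C@np.array(p+[1]);print(n,c[0]/c[2]*m["fx"]+m["cx"],c[1]/c[2]*m["fy"]+m["cy"])
E
```

```text
clock: 1.1
tool_pos: [0.4082, 0.1072, 0.2317]
tool_rot: [3.141, 0.003, -3.019]
ft_force: [1.1, 1.7, 0.5]
opening: 0.992
finger_force: 0.0
clock: 1.7
tool_pos: [0.4284, 0.0754, 0.1232]
tool_rot: [-3.141, 0.004, -3.018]
ft_force: [0.1, 0.5, 0.1]
opening: 1.0
finger_force: 0.0
1.7 [0.42842537 0.07540193 0.12322846] [-179.98648164    0.23900172 -172.90433338] [ 4.36591374e-02 -1.22092147e-01  1.80963495e+00  9.96619988e-05
  1.44987299e+00 -1.65099126e+00]
hole 272.961909277886 376.4719426081225
grip 271.2284210048111 236.72304770923785
peg 100.32884129911778 365.4764603049931
```

View pics/w1.png

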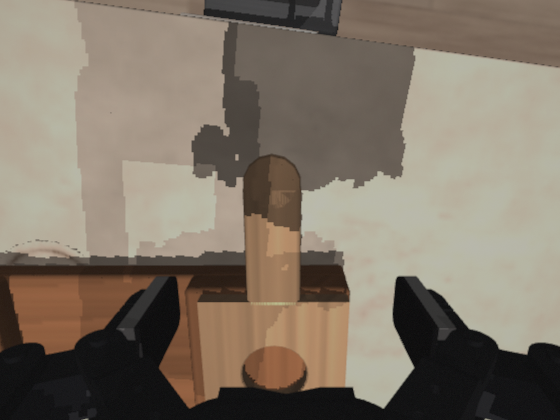

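The handle lies midway between the jaws and the hole is at about (275,369) px, close to the predicted (273,376). I'll correct by (+3,-8) mm, descend and grip.

```bash
python3 -m jog '[0,0,0,0.003,-0.008,-0.015,-1, 0,0,0,0.003,-0.008,-0.04,-1, 0,0,0,0.003,-0.008,-0.06,-1, 0,0,0,0.003,-0.008,-0.075,-1, 0,0,0,0.003,-0.008,-0.085,-1, 0,0,0,0.003,-0.008,-0.085,-1, 0,0,0,0.003,-0.008,-0.085,-1]' 80 && python3 -m jog '[0,0,0,0,0,0,0, 0,0,0,0,0,0,0, 0,0,0,0,0,0,1, 0,0,0,0,0,0,1, 0,0,0,0,0,0,1, 0,0,0,0,0,0,1, 0,0,0,0,0,0,1, 0,0,0,0,0,0,1, 0,0,0,0,0,0,1]' 80
```

```text
clock: 2.45
tool_pos: [0.431, 0.0673, 0.0371]
tool_rot: [-3.141, 0.002, -3.018]
ft_force: [1.2, 0.4, 0.6]
opening: 1.001
finger_force: 0.0
clock: 3.35
tool_pos: [0.4303, 0.0671, 0.0362]
tool_rot: [3.142, 0.001, -3.018]
ft_force: [-1.1, 0.4, 3.7]
opening: 0.385
finger_force: 79.0
```

```bash
python3 -m jog '[0,0,0,0,0,0.006,1, 0,0,0,0,0,0.012,1, 0,0,0,0,0,0.014,1, 0,0,0,0,0,0.014,1, 0,0,0,0.002,-0.012,0.014,1, 0,0,0,0.005,-0.03,0.014,1, 0,0,0,0.005,-0.03,0.014,1]'
python3 - <<'E'
from h import *
import cv2
a=cv2.convertScaleAbs(vision.get_image("top")[145:300,200:415],alpha=1.5)
b=vision.get_image("scene")[150:310,200:420]
f=lambda a,s:cv2.resize(a,s,interpolation=cv2.INTER_CUBIC)
cv2.imwrite("pics/c2.png",np.hstack([f(a,(400,288)),f(b,(396,288))]))
E
```

```text
clock: 4.05
tool_pos: [0.4352, 0.0351, 0.0497]
tool_rot: [-3.141, -0.0, -3.021]
ft_force: [-0.5, 0.8, -1.8]
opening: 0.381
finger_force: 79.5
```

View pics/c2.png

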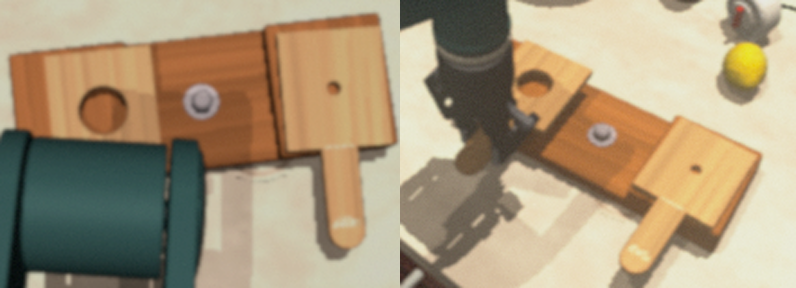

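The board is lifted and follows the gripper: the hole shows at crop (103,110) and the peg at (201,101). I'll slide it the rest of the way.

```bash
python3 -m jog '[0,0,0,0.003,-0.015,0,1, 0,0,0,0.006,-0.035,0,1, 0,0,0,0.009,-0.055,0,1, 0,0,0,0.012,-0.075,0,1, 0,0,0,0.014,-0.088,0,1, 0,0,0,0.015,-0.092,0,1, 0,0,0,0.015,-0.092,0,1, 0,0,0,0.015,-0.092,0,1]'
python3 - <<'E'
from h import *
import cv2
a=cv2.convertScaleAbs(vision.get_image("top")[150:250,230:370],alpha=1.7)
b=vision.get_image("scene")[160:300,220:416]
f=lambda a,s:cv2.resize(a,s,interpolation=cv2.INTER_CUBIC)
cv2.imwrite("pics/c3.png",np.hstack([f(a,(392,280)),f(b,(392,280))]))
E
```

```text
clock: 4.95
tool_pos: [0.4498, -0.0543, 0.0497]
tool_rot: [3.141, -0.0, -3.018]
ft_force: [-0.1, 0.2, -1.5]
opening: 0.384
finger_force: 79.6
```

View pics/c3.png

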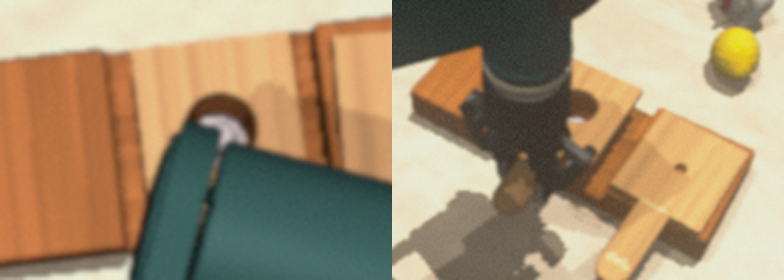

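```bash
python3 - <<'E'
from h import *
f=lambda u,v,z:ray("top",(230+(u+.5)/2.8-.5,150+(v+.5)/2.8-.5),z)
print(f(222,129,.067),f(187,129,.067),f(222,93,.067))
E
```

```text
[ 0.54951889 -0.04265007  0.067     ] [ 0.54932329 -0.02169662  0.067     ] [ 0.57141048 -0.04261876  0.067     ]
```

The hole measures (0.5495,-0.0427) against the peg at (0.550,-0.043), so it is aligned. I'll lower it about 32 mm and release.

```bash
python3 -m jog '[0,0,0,0,0,-0.006,1, 0,0,0,0,0,-0.012,1, 0,0,0,0,0,-0.018,1, 0,0,0,0,0,-0.023,1, 0,0,0,0,0,-0.028,1, 0,0,0,0,0,-0.031,1, 0,0,0,0,0,-0.032,1, 0,0,0,0,0,-0.032,1]'
```

```text
clock: 5.85
tool_pos: [0.45, -0.055, 0.0178]
tool_rot: [3.141, -0.0, -3.018]
ft_force: [-0.7, -0.6, -1.0]
opening: 0.383
finger_force: 79.6
```

```bash
python3 -m jog '[0,0,0,0,0,-0.001,1, 0,0,0,0,0,-0.001,0.1, 0,0,0,0,0,-0.001,-0.2, 0,0,0,0,0,-0.001,-0.5, 0,0,0,0,0,-0.001,-1, 0,0,0,0,0,-0.001,-1, 0,0,0,0,0,-0.001,-1, 0,0,0,0,0,-0.001,-1]' && python3 -m jog '[0,0,0,0,0,0.02,-1, 0,0,0,0,0,0.05,-1, 0,0,0,0,0,0.09,-1, 0,0,0,0,0,0.13,-1, 0,0,0,-0.04,0,0.17,-1, 0,0,0,-0.08,0,0.2,-1, 0,0,0,-0.12,0,0.2,-1, 0,0,0,-0.14,0,0.2,-1, 0,0,0,-0.14,0,0.2,-1, 0,0,0,-0.14,0,0.2,-1]'
python3 - <<'E'
from h import *
import cv2
a=cv2.convertScaleAbs(vision.get_image("top")[150:300,200:415],alpha=1.7)
b=vision.get_image("scene")[160:300,220:420]
f=lambda a,s:cv2.resize(a,s,interpolation=cv2.INTER_CUBIC)
cv2.imwrite("pics/c4.png",np.hstack([f(a,(400,280)),f(b,(400,280))]))
E
```

```text
clock: 6.65
tool_pos: [0.4501, -0.0549, 0.0169]
tool_rot: [3.141, 0.0, -3.018]
ft_force: [0.0, -1.1, 0.3]
opening: 0.999
finger_force: 0.0
clock: 7.65
tool_pos: [0.3103, -0.055, 0.217]
tool_rot: [-3.141, 0.002, -3.019]
ft_force: [0.1, 0.3, 0.1]
opening: 0.999
finger_force: 0.0
```

View pics/c4.png

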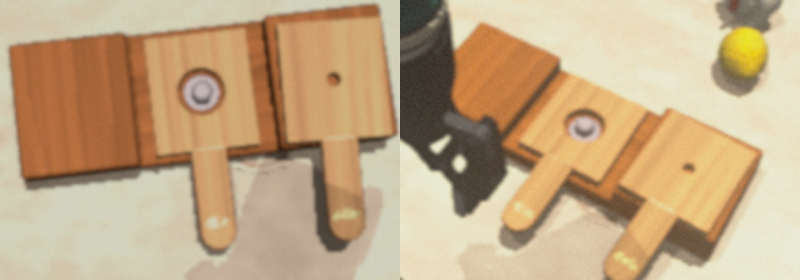

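The board lies flat in the bed with the peg centred in its hole at crop (202,91). The other board has not moved, and the gripper is clear.

```bash
python3 -c "
from cell import job
print(job.close_job())"
```

```text
the job is handed in; nothing more can be done
None
```

The wide-holed board lies flat in the sunken bed with the peg through its hole, and the other board was left where it was; the job was handed in at about 8 s, with no verdict returned.

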